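# Feel the end float of a feed roller and centre it

## Task

Check the end float of the printer feed roller: by the orange hub on the end of its shaft, push the shaft gently in towards the grey gear housing until it bears on its inner stop, then pull it out until it bears on its outer stop, pressing each stop for about half a second with 5 to 10 N and never more than 18 N. Then leave the shaft midway between the two stops you felt, let go of it, and leave everything else on the bench where it is.

Things in the scene. Friction and masses are not known exactly. Their poses are not given: they have to be found in the camera images.
- unit: printer feed roller unit, bolted down. Origin under it on the bench, z up. Its y axis runs along the shaft: +y is in, towards the closed grey gear housing (100 x 60 mm, 113 high, y 70 to 130 mm); -y is out, to the hub. Base plate x +-60, y -70 to 130, 8 mm thick; bearing plate at y -60, 95 mm high. Two stops, hidden in the housing, limit it (flange on pad_in, pad_out); each gives springily 1 mm per 6 N, both alike
- roller: black rubber roller (40 mm across) with its steel shaft, white gear disc and hub, as one part; slides along the unit's y only, does not turn, drags with about 1.5 N, stays where left. Origin on the shaft axis 135 mm inward of the hub centre. Starts at unit y -2 to +2 mm, clear of the stops. The stops lie 4 to 13 mm of travel to each side of y = 0, each drawn anew every time
- hub (a point): centre of the orange hub on the outer end of the shaft: smooth cylinder 24 mm across, 50 mm long, axis along the unit's y, 70 mm above the bench, free above and at both sides; moves with the shaft. The white gear disc (50 mm over its teeth) is centred 51 mm further in
- screwdriver: orange-handled screwdriver lying flat; to be left alone
- pliers: red-handled pliers lying flat, about 160 mm long; to be left alone
- spare_gear: white spare gear, 44 mm across, 18 mm high, beside the feed unit; to be left alone
- carton: small white carton 110 x 80 x 60 mm; to be left alone
- clear_case: clear plastic case 90 x 60 x 22 mm; to be left alone
- circuit_board: green circuit board 100 x 70 mm; to be left alone
- fan: square black cooling fan 60 x 60 x 22 mm; to be left alone

How it is judged (in metres and radians):
On the way, in this order (a step that is already met when the one before it is completed fails the run):
1. the shaft is pushed in and bears on its inner stop with more than 2.5 N for 0.2 s (contact force between flange and pad_in above 2.5 N), for 0.2 s.
2. the shaft is then pulled out and bears on its outer stop with more than 2.5 N for 0.2 s (contact force between flange and pad_out above 2.5 N), for 0.2 s.
At the end, for the whole second after the job is handed in: the shaft is at rest midway between its inner and outer stop, within 2 mm (up to 2.5 mm is let pass), and released (((distance between flange and mark_in between 0.0015 and 0.0065 m and distance between flange and mark_out between 0.0015 and 0.0065 m) or (distance between flange and mark_in between 0.0025 and 0.0075 m and distance between flange and mark_out between 0.0025 and 0.0075 m) or (distance between flange and mark_in between 0.0035 and 0.0085 m and distance between flange and mark_out between 0.0035 and 0.0085 m) or (distance between flange and mark_in between 0.0045 and 0.0095 m and distance between flange and mark_out between 0.0045 and 0.0095 m) or (distance between flange and mark_in between 0.0055 and 0.0105 m and distance between flange and mark_out between 0.0055 and 0.0105 m) or (distance between flange and mark_in between 0.0065 and 0.0115 m and distance between flange and mark_out between 0.0065 and 0.0115 m) or (distance between flange and mark_in between 0.0075 and 0.0125 m and distance between flange and mark_out between 0.0075 and 0.0125 m) or (distance between flange and mark_in between 0.0085 and 0.0135 m and distance between flange and mark_out between 0.0085 and 0.0135 m) or (distance between flange and mark_in between 0.0095 and 0.0145 m and distance between flange and mark_out between 0.0095 and 0.0145 m) or (distance between flange and mark_in between 0.0105 and 0.0155 m and distance between flange and mark_out between 0.0105 and 0.0155 m)) and linear speed of roller below 0.003 m/s); the robot touches nothing.
It fails at once if a stop is loaded with more than 18 N (contact force between flange and pad_in above 18 N or contact force between flange and pad_out above 18 N).
It fails at once if another thing on the bench is shifted by more than 20 mm (distance of any of screwdriver, pliers, spare_gear, carton, clear_case, circuit_board, fan from where it was at the start of the episode above 0.02 m).
It also fails if it takes over 64 s, if anything falls off the work surface, if the arm or the gripper's body presses on something with over 40 N, if the wrist force passes 120 N, or if a joint passes its speed limit or range.

## Robot

A 6-joint arm with a two-finger parallel gripper is mounted at the origin on the work surface. World frame = base frame: x ahead of the robot, y to its left, z up, the work surface at z = 0. Lengths are in m, angles in degrees, forces in N, time in s.
With the tool pointing down it reaches from about 0.3 to 0.75 m from the base axis. Payload 8.5 kg.
Tool frame: the origin (TCP) lies midway between the tips of the shut fingers; the grasp point (between the pads) lies 19 mm behind it; z points along the fingers, x is the direction in which the jaws open and shut, and the axes are right-handed (so a half turn about z gives the same grasp; the last joint's range is limited). The gripper opens to 88 mm and grips with 3 to 60 N. Pads are 18 mm wide; open, the fingers measure 123 mm over their backs; the gripper's body (75 mm by 187 mm) begins 45 mm behind the grasp point.
Start: joints at [-87.049, 21.807, 74.336, -0, 83.858, -12.336], TCP at [0.145, -0.531, 0.239] pointing down, gripper open.
Joint ranges: [-178.18, 178.18], [-50.72, 133.34], [12.68, 142.11], [-81.47, 261.47], [9.98, 163.14], [-165.26, 165.26]. Speed limits (degrees/s): [136.94, 136.94, 180, 180, 180, 180].

## Interface

Orientations are given as a 3x3 rotation matrix whose columns are the frame's x, y, z axes.
In Python, from workcell import env, grab_frame, order gives the robot as it stands.
- The arm moves only by the shell command python3 -m pendant 'ROWS' [OPENING] [FORCE]. ROWS is JSON, a list that holds one entry, the list of rows, each a list of 4 numbers: the shift along the world's x, y, z in mm, then the turn about the world's z in rad. In form: [[[x, y, z, roll], ...]]. A call has exactly 5 rows; each row shifts and turns the commanded pose from where the row before left it; what a row does not reach is not made up. A row lasts 1/8 s, in which the tool goes at most 62.5 mm and 10.7 degrees, less where a joint would pass 70% of its speed; a pose out of reach is approached as far as the arm can. A call with a gripper value outside its range is refused whole. OPENING is the finger opening in mm, from 0 to 88.1, set as the call begins (- or left out, the last holds). The fingers move at their own pace and stop on an object; FORCE is the grip in N (left out, the last holds). Time passes only in rows, so rows that do not move let the fingers close, or fill a call up. It gives the time, the measured TCP pose, the force and the opening at its end, in the units of the state.
- env.state(): the state, without advancing time (a new reading comes with each control period).
- grab_frame(name): name is "side" or "top"; returns a dict with "img" (420x560x3 uint8, blue, green, red), "mtx" (3x3 intrinsics, pixels), "extrinsics" (4x4, takes a point from world to camera coordinates). Camera axes: x right, y down, z forward; pixel columns grow to the right and rows downward; lengths in m; the calibration is good to about 2 mm. A picture is of the moment at which its call begins. There is no depth.
- order.finish_job(): hands the job in, once; it reports no verdict.
The state is a dict: "clock": time; "qpos": joint angles; "qvel": joint speeds; "joint_torque": joint torques, N m; "tcp_pos": TCP position; "orientation": TCP orientation; "force": force on the tool from outside, world axes, zero at the start; "moment": the same for the moment, N m; "width": finger opening in m.
Only numpy, scipy, OpenCV 4.12 (cv2) and the standard library are available. Lean on these libraries where they do the work, as an engineer would, in place of code of your own. Each camera call takes 0.05 s, during which the arm holds its last target.

## Working session

There is one attempt and no reset: what is moved stays moved. The work goes in short steps, Python scripts to look and compute and a shell command to move; the robot and the scene stay as the last step left them, time stands still between calls to the robot, and variables do not carry over. Pictures are saved under pics/ and viewed, and the job is handed in when it is done.

```bash
mkdir -p pics; ls; python3 - <<'E'
from workcell import env, grab_frame, order
import cv2
for n in ("side","top"):
    f=grab_frame(n); cv2.imwrite(f"pics/{n}0.png",f["img"]); print(n,f["mtx"].tolist(),f["extrinsics"].round(4).tolist())
s=env.state(); print(s)
E
```

```text
pics
side [[416.0905974566371, 0.0, 277.4025893921967], [0.0, 416.0905974566371, 209.62595313568727], [0.0, 0.0, 1.0]] [[-0.7371, -0.6757, 0.0075, 0.3932], [-0.5009, 0.5389, -0.6773, 0.2962], [0.4537, -0.503, -0.7356, 1.0012], [0.0, 0.0, 0.0, 1.0]]
top [[383.6394581813251, 0.0, 273.1118596162732], [0.0, 383.6394581813251, 209.21697340532634], [0.0, 0.0, 1.0]] [[0.0058, -0.9999, 0.0115, 0.0377], [-0.9968, -0.0067, -0.0794, 0.4983], [0.0795, -0.011, -0.9968, 0.9606], [0.0, 0.0, 0.0, 1.0]]
{'clock': 0.1, 'qpos': array([-8.70491041e+01,  2.18351934e+01,  7.43776621e+01, -1.47686155e-03,
        8.38560795e+01, -1.23369657e+01]), 'qvel': array([-0.03612865, -0.13402729, -0.11412681, -0.07625407, -0.02591867,
       -0.06680065]), 'joint_torque': array([ 4.98452224e-03, -4.38647497e+01, -2.24911487e+01,  7.15903728e-02,
        3.41659365e-02, -6.67005156e-05]), 'tcp_pos': array([ 0.14498568, -0.5302991 ,  0.23823383]), 'orientation': array([[ 2.63671322e-01, -9.64612578e-01, -8.75318949e-05],
       [-9.64611860e-01, -2.63671234e-01,  1.20022699e-03],
       [-1.18083369e-03, -2.32031133e-04, -9.99999276e-01]]), 'force': array([-0.24828971,  0.13318588, -0.60440222]), 'moment': array([-0.03034045, -0.05214299,  0.021563  ]), 'width': 0.08817536685574238}
```

View pics/side0.png

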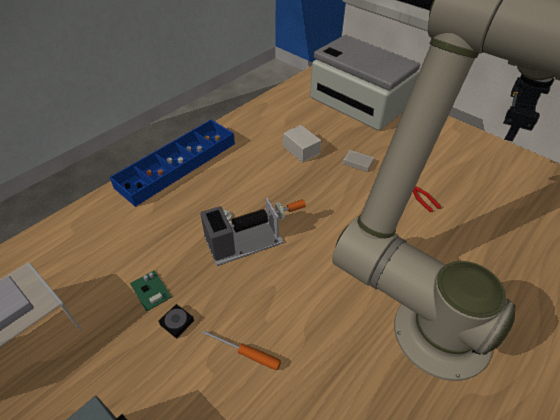

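View pics/top0.png

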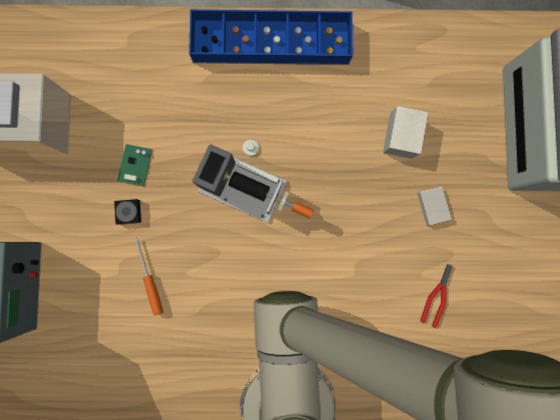

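```bash
python3 - <<'E'
import cv2
a=cv2.imread('pics/top0.png')[140:230,185:325]; cv2.imwrite('pics/topc.png',cv2.resize(a,None,fx=5.5,fy=5.5,interpolation=cv2.INTER_CUBIC))
a=cv2.imread('pics/side0.png')[190:270,195:315]; cv2.imwrite('pics/sidec.png',cv2.resize(a,None,fx=6.5,fy=6.5,interpolation=cv2.INTER_CUBIC))
E
```

```text
(no output)
```

View pics/topc.png

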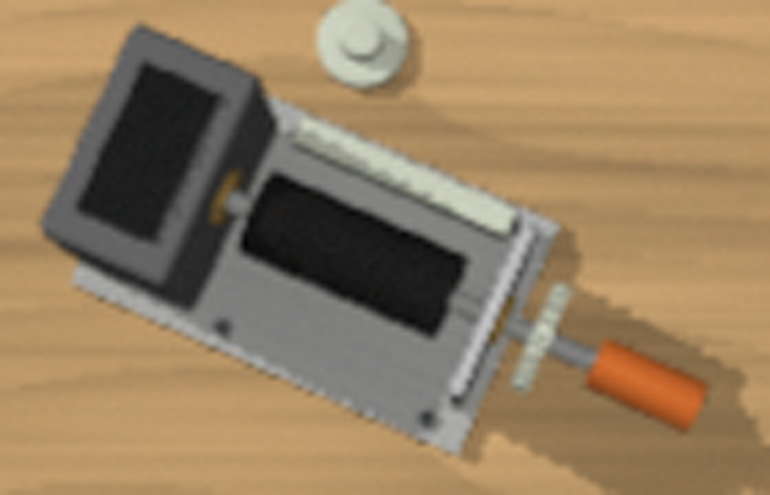

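View pics/sidec.png

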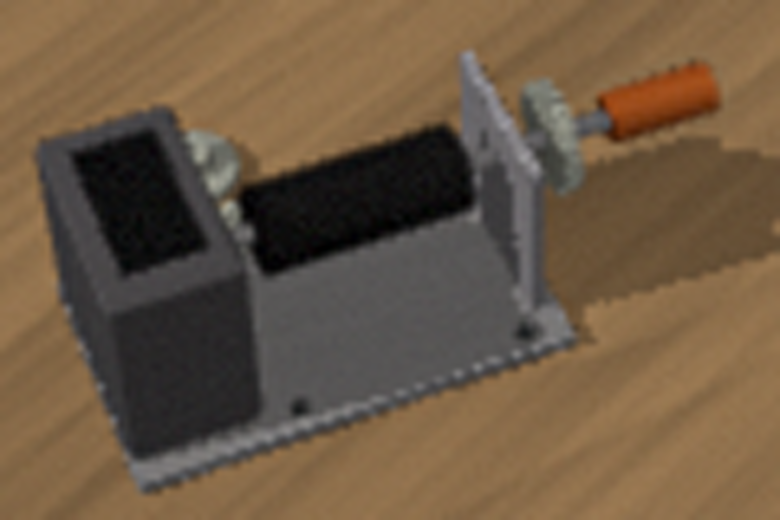

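```bash
cat > h.py <<'E'
import numpy as np
M={'side':(np.array([[416.0906,0,277.4026],[0,416.0906,209.626],[0,0,1]]),np.array([[-0.7371,-0.6757,0.0075,0.3932],[-0.5009,0.5389,-0.6773,0.2962],[0.4537,-0.503,-0.7356,1.0012]])),
'top':(np.array([[383.63946,0,273.11186],[0,383.63946,209.21697],[0,0,1]]),np.array([[0.0058,-0.9999,0.0115,0.0377],[-0.9968,-0.0067,-0.0794,0.4983],[0.0795,-0.011,-0.9968,0.9606]]))}
def proj(v,P):
    K,E=M[v]; c=(E[:,:3]@np.atleast_2d(P).T).T+E[:,3]; q=(K@c.T).T; return q[:,:2]/q[:,2:]
def px(v,p):
    p=np.array(p,float)
    return np.array([185,140])+(p+.5)/5.5-.5 if v=='top' else np.array([195,190])+(p+.5)/6.5-.5
E
python3 - <<'E'
from h import *
from scipy.optimize import least_squares
import cv2
def tri(a,b):
    P=[M[v][0]@M[v][1] for v in('top','side')]
    X=cv2.triangulatePoints(P[0],P[1],px('top',a).reshape(2,1),px('side',b).reshape(2,1))[:,0];X=X[:3]/X[3]
    return X,proj('top',X)-px('top',a),proj('side',X)-px('side',b)
print('c',*tri((649,386),(661,100))); print('out',*tri((698,409),(714,84)));print('in',*tri((600,364),(608,116)))
O=[('top',(560,225),(60,-70,8)),('top',(462,450),(-60,-70,8)),('top',(75,275),(-60,130,8)),('top',(140,28),(50,130,113)),('top',(45,230),(-50,130,113)),('top',(165,285),(-50,70,113)),('top',(262,82),(50,70,113)),
('side',(575,336),(-60,-70,4)),('side',(143,480),(-60,130,4)),('side',(40,148),(50,130,113)),('side',(165,108),(50,70,113)),('side',(248,275),(-50,70,113)),('side',(115,312),(-50,130,113))]
def res(p,z=True):
    c,s=np.cos(p[2]),np.sin(p[2]);r=[]
    for v,q,u in O:
        u=np.array(u)/1e3; W=[p[0]+c*u[0]-s*u[1],p[1]+s*u[0]+c*u[1],u[2]]
        r+=list((proj(v,W)[0]-px(v,q)))
    return np.array(r)
f=least_squares(res,[.5,.05,-.4],loss='soft_l1');print(f.x,np.degrees(f.x[2]));print(res(f.x).reshape(-1,2).round(1).tolist())
c,s=np.cos(f.x[2]),np.sin(f.x[2]);print('hub pred',f.x[0]+s*.135,f.x[1]-c*.135,'ydir',-s,c)
E
```

```text
c [ 0.49183851 -0.03138337  0.06847077] [[0.461431   0.60079456]] [[-0.54625884 -0.03921839]]
out [ 0.48101519 -0.05345606  0.06948324] [[0.6863925  0.89853521]] [[-0.81141099 -0.04862149]]
in [ 0.50223681 -0.00917801  0.06793772] [[0.22647078 0.29323164]] [[-0.26844328 -0.02240031]]
[ 0.54614384  0.09252664 -0.40374713] -23.133006672026486
[[0.7, 0.1], [0.2, 1.5], [-0.3, 2.5], [-1.0, -0.9], [-1.4, 1.2], [0.4, 1.5], [0.3, -0.6], [0.2, -0.3], [-0.4, 1.3], [-1.9, -2.3], [0.2, -2.7], [0.2, -2.6], [-1.7, -0.9]]
hub pred 0.49310680398298345 -0.03161872540017496 ydir 0.3928669377361428 0.9195953290626403
```

```bash
python3 -m pendant '[[[23,33,0,0.06],[23,33,0,0.06],[23,33,0,0.06],[23,33,0,0.06],[23,33,0,0.06]]]' 70; python3 -m pendant '[[[23,33,0,0.06],[23,33,0,0.06],[23,33,0,0.06],[23,33,0,0.06],[23,33,0,0.06]]]' ; python3 -m pendant '[[[23,33,0,0.06],[23,33,-20,0.06],[23,33,-20,0.06],[23,33,-20,0.06],[23,33,-20,0.06]]]'
```

```text
clock: 0.72
tcp_pos: [0.2605, -0.3643, 0.2385]
orientation: [[0.538, -0.843, -0.0], [-0.843, -0.538, 0.001], [-0.001, -0.0, -1.0]]
force: [1.4, 0.7, -0.5]
width: 0.0699
clock: 1.35
tcp_pos: [0.3755, -0.1993, 0.2386]
orientation: [[0.763, -0.646, -0.0], [-0.646, -0.763, 0.0], [-0.0, -0.0, -1.0]]
force: [-0.6, 0.3, -0.3]
width: 0.0701
clock: 1.98
tcp_pos: [0.4905, -0.0343, 0.1579]
orientation: [[0.92, -0.391, -0.0], [-0.391, -0.92, 0.0], [-0.0, 0.0, -1.0]]
force: [-0.8, -0.2, 0.7]
width: 0.07
```

```bash
python3 -m pendant '[[[2,3,-15,0],[0,0,-15,0],[0,0,-15,0],[0,0,0,0],[0,0,0,0]]]'; python3 - <<'E'
from workcell import grab_frame
import cv2,numpy as np
t=grab_frame("top")["img"][150:260,230:370];s=grab_frame("side")["img"][130:240,220:360]
cv2.imwrite('pics/m1.png',np.vstack([cv2.resize(i,(382,300),interpolation=cv2.INTER_CUBIC) for i in (t,s)]))
E
```

```text
clock: 2.6
tcp_pos: [0.4922, -0.0326, 0.1142]
orientation: [[0.919, -0.393, 0.0], [-0.393, -0.919, -0.0], [0.0, -0.0, -1.0]]
force: [-0.2, 0.4, 0.3]
width: 0.0701
```

View pics/m1.png

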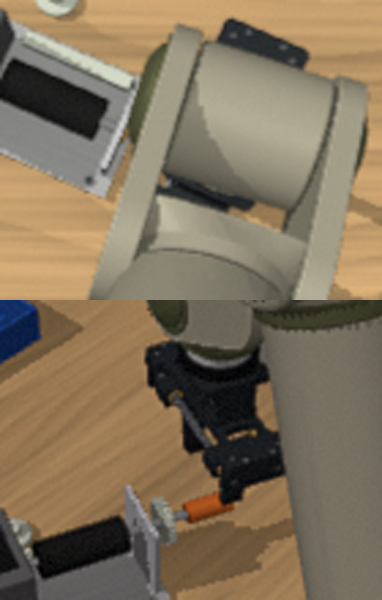

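Top view: wrist covers the hub. Side view: the open fingers straddle the orange hub, which is at about (205,508) in the composite. Both fingers are above it and clear of the white disc, so I descend.

```bash
python3 -m pendant '[[[0,1,-16,0],[0,0,-16,0],[0,0,-16,0],[0,0,-14,0],[0,0,0,0]]]'; python3 -m pendant '[[[0,0,0,0],[0,0,0,0],[0,0,0,0],[0,0,0,0],[0,0,0,0]]]' 34;python3 - <<'E'
from workcell import grab_frame,env
import cv2,numpy as np
s=grab_frame("side")["img"][150:250,230:350]
cv2.imwrite('pics/m2.png',cv2.resize(s,None,fx=5,fy=5,interpolation=cv2.INTER_CUBIC));print(env.state()['force'])
E
```

```text
clock: 3.32
tcp_pos: [0.4917, -0.0315, 0.0512]
orientation: [[0.919, -0.393, -0.001], [-0.393, -0.919, 0.0], [-0.001, 0.0, -1.0]]
force: [-0.2, 0.1, 0.6]
width: 0.07
clock: 3.95
tcp_pos: [0.492, -0.0315, 0.0518]
orientation: [[0.919, -0.393, 0.0], [-0.393, -0.919, -0.0], [0.0, -0.0, -1.0]]
force: [0.5, 0.1, -0.9]
width: 0.0344
[-0.32774653  0.36195728  0.43084645]
```

View pics/m2.png

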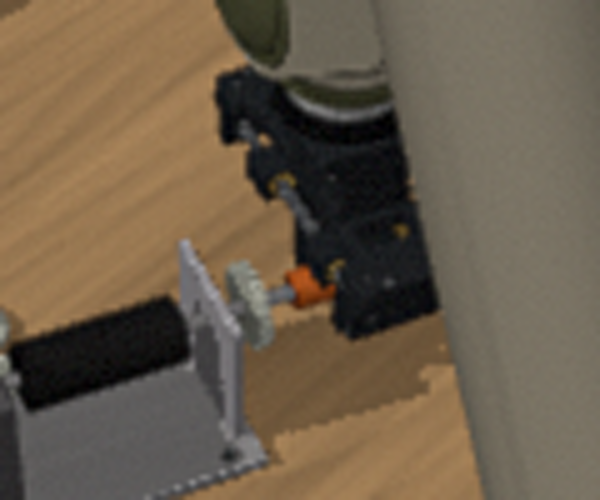

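The near finger covers the middle of the hub, with the inner end showing at (308,285). The hub sits between the fingers, so I close gently.

```bash
python3 -m pendant '[[[0,0,0,0],[0,0,0,0],[0,0,0,0],[0,0,0,0],[0,0,0,0]]]' 15 14;python3 -m pendant '[[[0,0,0,0],[0,0,0,0],[0,0,0,0],[0,0,0,0],[0,0,0,0]]]'; python3 - <<'E'
from workcell import env
s=env.state();print(s['force'],s['tcp_pos'],s['width'])
E
```

```text
clock: 4.62
tcp_pos: [0.4905, -0.0309, 0.0515]
orientation: [[0.92, -0.393, -0.004], [-0.393, -0.92, 0.001], [-0.004, 0.0, -1.0]]
force: [-5.3, 1.3, 2.6]
width: 0.0231
clock: 5.25
tcp_pos: [0.4905, -0.0309, 0.0515]
orientation: [[0.92, -0.393, -0.004], [-0.393, -0.92, 0.001], [-0.004, 0.0, -1.0]]
force: [-4.5, 1.2, 3.3]
width: 0.0233
[-4.54015423  1.15298506  3.28494443] [ 0.4905347  -0.03091575  0.05153578] 0.02327240321467194
```

```bash
cat > ax.py <<'E'
from workcell import env
import numpy as np
s=env.state();d=np.array([.393,.9196]);l=np.array([.9196,-.393])
f=s['force'];p=s['tcp_pos']*1e3;print('AX f %.2f pos %.2f | lat f %.2f pos %.2f fz %.2f z %.2f'%(f[:2]@d,p[:2]@d,f[:2]@l,p[:2]@l,f[2],p[2]),'w',round(s['width'],4),'t',round(s['clock'],2))
E
python3 ax.py;python3 -m pendant '[[[-1.4,0.6,0.5,0],[0,0,0,0],[0.4,0.92,0,0],[0.4,0.92,0,0],[0,0,0,0]]]' >/dev/null; python3 ax.py
```

```text
AX f -0.72 pos 164.35 | lat f -4.63 pos 463.25 fz 3.28 z 51.54 w 0.0233 t 5.25
AX f -1.32 pos 166.41 | lat f -0.53 pos 463.08 fz -8.62 z 51.96 w 0.0229 t 5.88
```

```bash
python3 -m pendant '[[[0.4,0.92,-0.3,0],[0,0,0,0],[0.4,0.92,0,0],[0,0,0,0],[0,0,0,0]]]' >/dev/null; python3 ax.py
```

```text
AX f -0.55 pos 168.47 | lat f -2.02 pos 463.22 fz -6.39 z 51.90 w 0.0231 t 6.5
```

```bash
python3 -m pendant '[[[0.4,0.92,0,0],[0,0,0,0],[0,0,0,0],[0,0,0,0],[0,0,0,0]]]' >/dev/null; python3 ax.py
```

```text
AX f -0.21 pos 169.44 | lat f -1.93 pos 463.22 fz -7.55 z 51.90 w 0.0232 t 7.12
```

```bash
python3 -m pendant '[[[0.4,0.92,-0.3,0],[0,0,0,0],[0,0,0,0],[0,0,0,0],[0,0,0,0]]]' >/dev/null; python3 ax.py; python3 -m pendant '[[[0.2,0.46,0,0],[0,0,0,0],[0.2,0.46,0,0],[0,0,0,0],[0,0,0,0]]]' >/dev/null; python3 ax.py
```

```text
AX f -0.61 pos 170.43 | lat f -4.66 pos 463.29 fz -2.24 z 51.73 w 0.0229 t 7.75
AX f -2.04 pos 171.42 | lat f -4.25 pos 463.31 fz -1.70 z 51.69 w 0.0232 t 8.38
```

```bash
python3 -m pendant '[[[0.4,0.92,0,0],[0,0,0,0],[0,0,0,0],[0,0,0,0],[0,0,0,0]]]' >/dev/null; python3 ax.py
```

```text
AX f -1.86 pos 172.36 | lat f -4.51 pos 463.31 fz -0.16 z 51.69 w 0.0224 t 9.0
```

```bash
python3 -m pendant '[[[0.4,0.92,0,0],[0,0,0,0],[0,0,0,0],[0,0,0,0],[0,0,0,0]]]' >/dev/null; python3 ax.py
```

```text
AX f -4.26 pos 172.95 | lat f -4.88 pos 463.33 fz -1.39 z 51.67 w 0.0233 t 9.62
```

```bash
python3 -m pendant '[[[0.2,0.46,0,0],[0,0,0,0],[0,0,0,0],[0,0,0,0],[0,0,0,0]]]' >/dev/null; python3 ax.py
```

```text
AX f -7.39 pos 173.18 | lat f -5.01 pos 463.35 fz -1.09 z 51.69 w 0.0226 t 10.25
```

```bash
python3 -m pendant '[[[0.2,0.46,0,0],[0,0,0,0],[0,0,0,0],[0,0,0,0],[0,0,0,0]]]' >/dev/null; python3 ax.py
```

```text
AX f -8.28 pos 173.48 | lat f -4.94 pos 463.34 fz 0.09 z 51.66 w 0.0231 t 10.88
```

```bash
python3 -m pendant '[[[0.1,0.23,0,0],[0,0,0,0],[0,0,0,0],[0,0,0,0],[0,0,0,0]]]' >/dev/null; python3 ax.py
```

```text
AX f -9.43 pos 173.58 | lat f -5.20 pos 463.33 fz 0.20 z 51.68 w 0.0231 t 11.5
```

```bash
python3 -m pendant '[[[0,0,0,0],[0,0,0,0],[0,0,0,0],[0,0,0,0],[0,0,0,0]]]' >/dev/null; python3 ax.py; python3 - <<'E'
from workcell import grab_frame
import cv2
s=grab_frame("side")["img"][150:250,230:350]
cv2.imwrite('pics/m3.png',cv2.resize(s,None,fx=5,fy=5,interpolation=cv2.INTER_CUBIC))
E
```

```text
AX f -9.01 pos 173.57 | lat f -5.29 pos 463.34 fz -0.12 z 51.66 w 0.0229 t 12.12
```

View pics/m3.png

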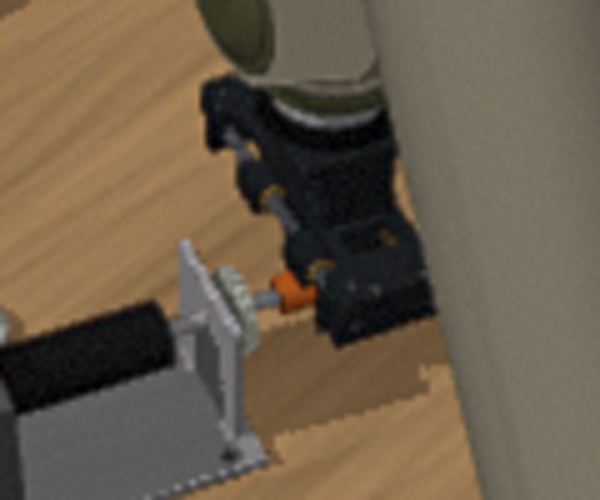

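```bash
python3 -m pendant '[[[-0.4,-0.92,0,0],[-0.6,-1.38,0,0],[-0.8,-1.84,0,0],[-0.8,-1.84,0,0],[-0.4,-0.92,0,0]]]' >/dev/null; python3 ax.py;python3 -m pendant '[[[-0.4,-0.92,0,0],[-0.4,-0.92,0,0],[-0.4,-0.92,0,0],[0,0,0,0],[0,0,0,0]]]' >/dev/null; python3 ax.py
```

```text
AX f 1.17 pos 167.41 | lat f -3.94 pos 463.29 fz -1.31 z 51.68 w 0.0227 t 12.8
AX f 0.56 pos 164.37 | lat f -4.59 pos 463.26 fz -1.15 z 51.68 w 0.023 t 13.43
```

```bash
python3 -m pendant '[[[-0.4,-0.92,0,0],[0,0,0,0],[0,0,0,0],[0,0,0,0],[0,0,0,0]]]' >/dev/null; python3 ax.py
```

```text
AX f 1.58 pos 163.37 | lat f -4.86 pos 463.28 fz -0.93 z 51.72 w 0.0228 t 14.05
```

```bash
python3 -m pendant '[[[-0.4,-0.92,0,0],[0,0,0,0],[0,0,0,0],[0,0,0,0],[0,0,0,0]]]' >/dev/null; python3 ax.py
```

```text
AX f 1.69 pos 162.39 | lat f -4.47 pos 463.23 fz -0.64 z 51.69 w 0.023 t 14.68
```

```bash
python3 -m pendant '[[[-0.4,-0.92,0,0],[0,0,0,0],[0,0,0,0],[0,0,0,0],[0,0,0,0]]]' >/dev/null; python3 ax.py
```

```text
AX f 1.51 pos 161.37 | lat f -4.78 pos 463.26 fz -1.82 z 51.70 w 0.0228 t 15.3
```

```bash
python3 -m pendant '[[[-0.4,-0.92,0,0],[0,0,0,0],[0,0,0,0],[0,0,0,0],[0,0,0,0]]]' >/dev/null; python3 ax.py
```

```text
AX f 1.41 pos 160.37 | lat f -4.64 pos 463.22 fz 0.14 z 51.68 w 0.0232 t 15.93
```

```bash
python3 -m pendant '[[[-0.4,-0.92,0,0],[0,0,0,0],[0,0,0,0],[0,0,0,0],[0,0,0,0]]]' >/dev/null; python3 ax.py
```

```text
AX f 0.63 pos 159.36 | lat f -5.09 pos 463.24 fz -0.46 z 51.69 w 0.0231 t 16.55
```

```bash
python3 -m pendant '[[[-0.4,-0.92,0,0],[0,0,0,0],[0,0,0,0],[0,0,0,0],[0,0,0,0]]]' >/dev/null; python3 ax.py
```

```text
AX f 0.86 pos 158.35 | lat f -5.95 pos 463.20 fz -0.85 z 51.70 w 0.023 t 17.18
```

```bash
python3 -m pendant '[[[-0.2,-0.46,0,0],[0,0,0,0],[0,0,0,0],[0,0,0,0],[0,0,0,0]]]' >/dev/null; python3 ax.py
```

```text
AX f 1.04 pos 157.91 | lat f -3.82 pos 463.20 fz -1.04 z 51.71 w 0.023 t 17.8
```

```bash
python3 -m pendant '[[[-0.4,-0.92,0,0],[0,0,0,0],[0,0,0,0],[0,0,0,0],[0,0,0,0]]]' >/dev/null; python3 ax.py
```

```text
AX f -0.21 pos 156.85 | lat f -5.16 pos 463.17 fz -1.99 z 51.68 w 0.0228 t 18.43
```

```bash
python3 -m pendant '[[[-0.4,-0.92,0,0],[0,0,0,0],[0,0,0,0],[0,0,0,0],[0,0,0,0]]]' >/dev/null; python3 ax.py
```

```text
AX f 0.86 pos 155.86 | lat f -5.40 pos 463.19 fz -1.57 z 51.69 w 0.0228 t 19.05
```

```bash
python3 -m pendant '[[[-0.4,-0.92,0,0],[0,0,0,0],[0,0,0,0],[0,0,0,0],[0,0,0,0]]]' >/dev/null; python3 ax.py
```

```text
AX f 0.65 pos 154.83 | lat f -5.25 pos 463.17 fz -1.29 z 51.70 w 0.0227 t 19.68
```

```bash
python3 -m pendant '[[[-0.4,-0.92,0,0],[0,0,0,0],[0,0,0,0],[0,0,0,0],[0,0,0,0]]]' >/dev/null; python3 ax.py
```

```text
AX f 0.32 pos 153.83 | lat f -4.56 pos 463.17 fz -1.09 z 51.71 w 0.0232 t 20.3
```

```bash
python3 -m pendant '[[[-0.4,-0.92,0,0],[0,0,0,0],[0,0,0,0],[0,0,0,0],[0,0,0,0]]]' >/dev/null; python3 ax.py
```

```text
AX f 0.84 pos 152.85 | lat f -6.01 pos 463.16 fz -1.18 z 51.70 w 0.023 t 20.93
```

```bash
python3 -m pendant '[[[-0.2,-0.46,0,0],[0,0,0,0],[0,0,0,0],[0,0,0,0],[0,0,0,0]]]' >/dev/null; python3 ax.py
```

```text
AX f 2.82 pos 152.58 | lat f -5.12 pos 463.16 fz -0.84 z 51.72 w 0.0226 t 21.55
```

```bash
python3 -m pendant '[[[-0.2,-0.46,0,0],[0,0,0,0],[0,0,0,0],[0,0,0,0],[0,0,0,0]]]' >/dev/null; python3 ax.py
```

```text
AX f 4.31 pos 152.28 | lat f -5.34 pos 463.16 fz -0.34 z 51.71 w 0.0227 t 22.18
```

```bash
python3 -m pendant '[[[-0.2,-0.46,0,0],[0,0,0,0],[0,0,0,0],[0,0,0,0],[0,0,0,0]]]' >/dev/null; python3 ax.py
```

```text
AX f 5.20 pos 151.98 | lat f -4.69 pos 463.15 fz -0.93 z 51.70 w 0.023 t 22.8
```

```bash
python3 -m pendant '[[[-0.2,-0.46,0,0],[0,0,0,0],[0,0,0,0],[0,0,0,0],[0,0,0,0]]]' >/dev/null; python3 ax.py
```

```text
AX f 8.09 pos 151.70 | lat f -4.66 pos 463.15 fz -1.50 z 51.71 w 0.0229 t 23.43
```

```bash
python3 -m pendant '[[[-0.1,-0.23,0,0],[0,0,0,0],[0,0,0,0],[0,0,0,0],[0,0,0,0]]]' >/dev/null; python3 ax.py;  python3 -m pendant '[[[0,0,0,0],[0,0,0,0],[0,0,0,0],[0,0,0,0],[0,0,0,0]]]' >/dev/null; python3 ax.py
```

```text
AX f 9.34 pos 151.60 | lat f -5.06 pos 463.13 fz -2.35 z 51.71 w 0.0233 t 24.05
AX f 9.64 pos 151.59 | lat f -4.96 pos 463.13 fz -1.06 z 51.70 w 0.0227 t 24.68
```

```bash
python3 -m pendant '[[[0.4,0.92,0,0],[0.6,1.38,0,0],[0.8,1.84,0,0],[0.8,1.84,0,0],[0.8,1.84,0,0]]]' >/dev/null;python3 -m pendant '[[[0.6,1.38,0,0],[0.6,1.38,0,0],[0.2,0.46,0,0],[0,0,0,0],[0,0,0,0]]]' >/dev/null; python3 ax.py
```

```text
AX f -0.69 pos 162.42 | lat f -5.06 pos 463.24 fz -0.17 z 51.67 w 0.0229 t 25.93
```

```bash
python3 -m pendant '[[[0,0.1,0,0],[0,0,0,0],[0,0,0,0],[0,0,0,0],[0,0,0,0]]]'>/dev/null; python3 ax.py; python3 -m pendant '[[[0,0,0,0],[0,0,0,0],[0,0,0,0],[0,0,0,0],[0,0,0,0]]]' 60; python3 ax.py
```

```text
AX f -1.13 pos 162.42 | lat f -4.65 pos 463.22 fz -0.26 z 51.67 w 0.0231 t 26.55
clock: 27.18
tcp_pos: [0.4899, -0.0327, 0.0517]
orientation: [[0.919, -0.393, 0.0], [-0.393, -0.919, -0.0], [0.0, -0.0, -1.0]]
force: [-0.1, -0.2, 0.2]
width: 0.0603
AX f -0.25 pos 162.46 | lat f -0.04 pos 463.37 fz 0.16 z 51.70 w 0.0603 t 27.18
```

```bash
python3 -m pendant '[[[0,0,10,0],[0,0,20,0],[0,0,30,0],[0,0,30,0],[0,0,30,0]]]'; python3 -m pendant '[[[0,-25,20,0],[0,-40,10,0],[0,-40,0,0],[0,-40,0,0],[0,-40,0,0]]]'; python3 -m pendant '[[[0,-40,0,0],[0,-40,0,0],[0,-20,0,0],[0,0,0,0],[0,0,0,0]]]'; python3 - <<'E'
from workcell import grab_frame
import cv2
for n in ("side","top"): cv2.imwrite(f"pics/{n}9.png",grab_frame(n)["img"])
a=cv2.imread('pics/top9.png')[140:230,185:325]; cv2.imwrite('pics/topc9.png',cv2.resize(a,None,fx=5.5,fy=5.5,interpolation=cv2.INTER_CUBIC))
E
```

```text
clock: 27.8
tcp_pos: [0.4897, -0.0326, 0.1734]
orientation: [[0.92, -0.393, 0.001], [-0.393, -0.92, -0.0], [0.001, -0.0, -1.0]]
force: [0.7, -0.6, 0.8]
width: 0.0598
clock: 28.42
tcp_pos: [0.4896, -0.2189, 0.2024]
orientation: [[0.92, -0.393, 0.001], [-0.393, -0.92, -0.0], [0.001, 0.0, -1.0]]
force: [-0.1, 0.6, 0.4]
width: 0.0601
clock: 29.05
tcp_pos: [0.4899, -0.3163, 0.2018]
orientation: [[0.92, -0.392, -0.0], [-0.392, -0.92, 0.001], [-0.0, -0.0, -1.0]]
force: [0.1, 0.3, -1.0]
width: 0.06
```

View pics/topc9.png

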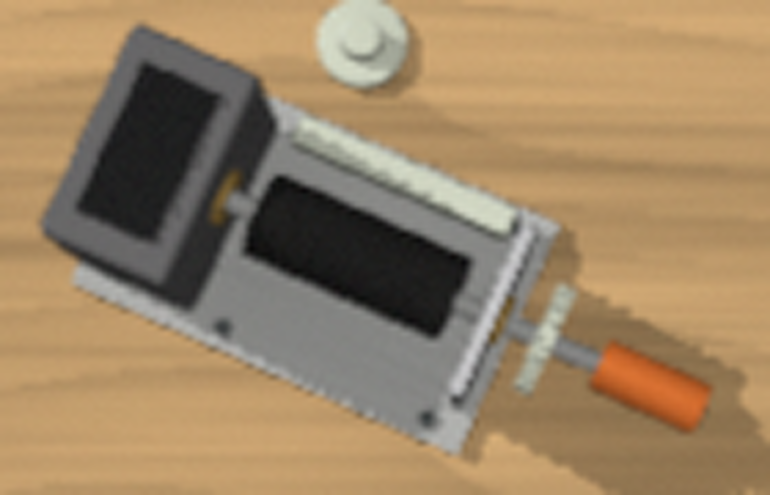

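View pics/side9.png

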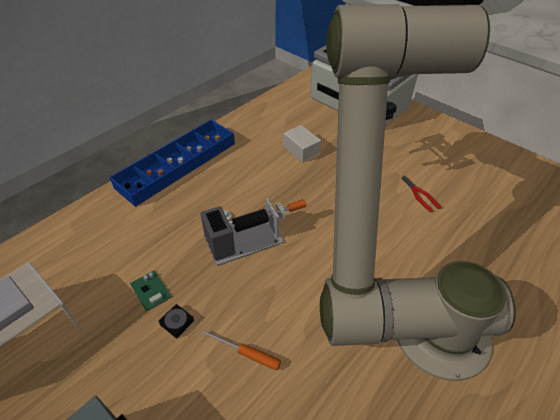

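The hub now ends at about (710,392) in the crop, against (708,388) before. That is roughly 2 mm further out, which matches the measured -1.9 mm, so the grip did not slip. The screwdriver, pliers, spare gear, carton, board and fan look unmoved.

```bash
python3 - <<'E'
from workcell import order,env
print(env.state()['qvel'].round(2)); print(order.finish_job())
E
```

```text
[-0.17  0.07 -0.21 -0.01  0.04 -0.1 ]
the job is handed in; nothing more can be done
None
```

I checked the end float, left the shaft within about 0.2 mm of midway between the two stops, and released it. The job was handed in at about 29 s of the 64 s allowed, and no verdict was reported.

| | Axial position of TCP | Peak force at the wrist | Estimated force on the stop (less about 1.5 N drag) |
|---|---|---|---|
| Inner stop, pressed | 173.57 mm | 9.4 N | about 8 N |
| Outer stop, pressed | 151.59 mm | 9.6 N | about 8 N |
| Shaft left at | 162.42 mm (midpoint 162.58 mm) | – | – |

- **Float:** the shaft travels about 22 mm between the pressed positions. That is about 19.4 mm once the springy give of the stops is taken off.
- **Pressing:** each stop was held for more than half a second. The forces at the two stops were nearly equal, so the midpoint needs no correction.
- **Side load:** while I gripped the hub there was a steady sideways force of about 5 N, from a small misalignment. It dropped to zero when I let go, and the axial position did not change.
- **Last pictures:** the hub ends about 2 mm further out than at the start. That matches the measured 1.9 mm, so the grip did not slip. The arm is clear, and the screwdriver, pliers, spare gear, carton, circuit board and fan look unmoved.
- **Not checked:** the arm hid the clear case in the final side picture, and I looked only at the crop around the feed unit from the top camera. The arm went nowhere near the case.

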